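# Tighten a shaft clamp with a hex key

## Robot

A 7-joint arm with a two-finger parallel gripper is mounted at the origin on a cart in front of the work surface, level with it; the furniture and walls round the work are solid. World frame = base frame: x ahead of the robot, y to its left, z up, the work surface at z = 0. Lengths are in mm, angles in rad, forces in N, time in s.
With the tool pointing down it reaches from about 400 to 900 mm from the base axis. Payload 5.6 kg.
Tool frame: the origin (TCP) lies midway between the tips of the shut fingers; the grasp point (between the pads) lies 19 mm behind it; x points along the fingers, y is the direction in which the jaws open and shut, and the axes are right-handed (so a half turn about x gives the same grasp; the last joint's range is limited). The gripper opens to 92 mm and grips with 3 to 60 N. Pads are 20 mm wide; open, the fingers measure 128 mm over their backs; the gripper's body (75 mm by 189 mm) begins 69 mm behind the grasp point.
Start: joints at [-1.258, 0.468, -0.012, 1.603, 0.006, 1.071, -0.056], TCP at [226.462, 609.281, 214.592] pointing down, gripper open.
Joint ranges: [-2.53, 2.53], [-0.31, 2.02], [-1.57, 1.55], [0.28, 2.44], [-1.29, 4.43], [0.15, 1.84], [-2.92, 2.92]. Speed limits (rad/s): [2.57, 2.57, 3.14, 3.14, 3.14, 3.14, 3.14].

## Interface

Orientations are given as a rotation vector (axis times angle).
In Python, from cell import robot, grip, kin, viewer gives the robot as it stands. Calls block until the motion is done:
- robot.movep(position, orientation): joint-space move of the TCP to a pose.
- robot.servo_line(position, feed=150, rotation=None): straight line of the TCP; rotation=None keeps the orientation; feed is the mean speed in mm/s.
- robot.goto_joints(angles): joint-space move.
- grip(opening, newtons=None): opening from 0.0 (shut) to 1.0 (fully open); newtons is the grip in N (None keeps the last); returns when the fingers have stopped.
- robot.hold(seconds).
- kin.ik(position, orientation): joint angles nearest the present ones, or None.
- robot.observe(): the state.
- viewer.read_camera(name): name is "scene" or "top"; returns the picture (420x560x3 uint8, red, green, blue); there is no depth.
- viewer.camera_info(name): a dict with "camera_matrix" (3x3 intrinsics, pixels), "R" (3x3) and "t" (3): a world point X has camera coordinates R X + t. Camera axes: x right, y down, z forward; pixel columns grow to the right and rows downward; lengths in mm; the calibration is good to about 2 mm. A picture is of the moment at which its call begins. camera_info takes no time and is no camera call.
A pose or a line that the arm cannot do raises robot.IKError and nothing moves.
- robot.job_done(): hands the job in, once; it reports no verdict.
Trained networks look in the newest picture that a camera, given by its name, has taken for a name from the list of things; names that differ only in an ending like _2 or _b are one class to them, and where a whole thing is asked for, a point or a joint stands for the part that bears it (a point fixed in the world has none). Each returns a list of dicts, best first, with "confidence" (0 to 1); they miss things now and then, are a little off and sometimes report something else, mostly with a low value. They report only what shows in the picture. A call takes as long as a camera call. They do not tell look-alikes from the thing itself.
- viewer.silhouettes(name, camera): "mask" (420x560 bool, what is visible of it).
- viewer.pinpoint(name, camera): "at" ([x, y, z] in mm, in the coordinates of the camera as it stood for that picture, good to about 4 mm: a listed point, or the origin of a listed thing).
The state is a dict: "t": time; "joints": joint angles; "joint_velocities": joint speeds; "joint_torque": joint torques, N m; "tcp_pos": TCP position; "tcp_rot": TCP orientation; "contact_force": force on the tool from outside, world axes, zero at the start; "wrist_torque": the same for the moment, N m; "grip_width": opening from 0.0 (shut) to 1.0 (fully open).
Only numpy, scipy, OpenCV 4.12 (cv2) and the standard library are available. Lean on these libraries where they do the work, as an engineer would, in place of code of your own. Each camera call takes 0.05 s, during which the arm holds its last target.

## Task

Take the T-handled hex key from its wooden stand, feel its tip into the recessed socket of the shaft clamp's cap screw without forcing it, and only once it is fully home turn the screw clockwise until it comes up tight. Leave the key standing fully seated in the screw, and do not disturb the loose parts around.

Things in the scene. Friction and masses are not known exactly. Their poses are not given: they have to be found in the camera images.
- hex_key: Loose T-handled hex key, 0.42 kg, upright in the stand. Origin: centre of the tip face; z up the shank, x along the handle. Steel hexagon shank 27 mm across flats, 85 mm long, flat end; two flats face +x and -x. Black flat-sided handle 92 (x) x 28 (y) x 24 mm (z) on top, its middle 97 mm above the origin: pinch it across y.
- stand: Fixed wooden block 50 (x) x 104 (y) x 50 mm high, origin under its centre. The key stands in the middle hole: round, 34 mm wide, 35 mm deep, floor 15 mm above the bench. Two smaller holes are empty.
- clamp: Fixed grey split clamp on a foot 140 x 94 x 10 mm, origin under the foot's centre. Block 104 (x) x 64 (y) mm, top 68 mm above the bench. The upright cap screw sits 24 mm from the centre towards -x in a round counterbore 45 mm wide. A steel shaft (30 mm thick, 130 mm long, along y) passes through low on the +x side.
- socket_mouth (a point): Centre of the hexagon socket's mouth, 6 mm below the clamp's top; the frame does not turn with the screw. Socket 28.5 mm across flats, lead-in 1.2 mm wide, 2.2 mm deep, 16 mm deep. Which way its flats lie is not given and differs each time: the key enters only within about 6 degrees of a match (one every 60), else it rests at most about 3 mm in. Find it by pressing lightly, turning a little, and pressing again.
- socket_floor (a point): Centre of the socket's floor, 16 mm below the mouth, 46 mm above the bench; z up. The key is fully home when its tip face rests here (within 4 mm). Pressing the key against the clamp or screw with more than 45 N before it is in counts as forcing.
- screw (a joint): Turn of the cap screw, rad, growing clockwise seen from above. Starts between 1.1 and 1.5; tight against a firm stop at 2.25 (counts as tight above 2.1). It needs about 0.25 N m to turn and stays where it is left. It must not be turned while the key is less than fully home. How the flats lie at a given value is not told.
- screw_mark (a point): Small yellow paint dot on the rim of the screw head, 18.8 mm from the screw's axis; it turns with the screw (0.1 rad moves it 1.9 mm). Its angle to the socket's flats is not told. It must not move more than 4 mm while the key is less than fully home.
- grease_tin: Loose blue tin, 53 mm wide, 38 mm high, origin under its centre. Leave alone (may move at most 20 mm).
- bearing_c: Loose steel bearing, 42 mm wide, 20 mm high, origin under its centre. Leave alone (may move at most 20 mm).
- lining_pad_2: Loose brake pad, 40 x 65 x 14 mm, origin under its centre. Leave alone (may move at most 20 mm).
There are look-alikes about, which are no part of the job. What is meant by the hex_key is not white, and is the larger of those in its own colour.

How it is judged (in metres and radians):
On the way, in this order (a step that is already met when the one before it is completed fails the run):
1. the key is fully home in the socket, the screw not yet tightened (z of hex_key in the frame of socket_floor below 0.004 m and horizontal distance between hex_key and socket_floor below 0.004 m and angle between hex_key's own z axis and vertical below 0.2 rad and value of joint screw below 2 rad), for 0.2 s.
2. the screw is turned tight with the key fully home (z of hex_key in the frame of socket_floor below 0.004 m and horizontal distance between hex_key and socket_floor below 0.004 m and angle between hex_key's own z axis and vertical below 0.2 rad and value of joint screw above 2.1 rad), for 0.1 s.
At the end, for the whole second after the job is handed in: The screw is tight (joint above 2.1 rad) and the key, released and at rest, stands in it: tip within 4 mm of the socket's floor and axis, tilted less than 0.2 rad (all of step 2 and linear speed of hex_key below 0.03 m/s); the robot touches nothing.
It fails at once if the key is forced: pressed against clamp or screw with more than 45 N before it is in (tip more than 4 mm above the socket's floor) (contact force between hex_key and clamp above 45 N and z of hex_key in the frame of socket_floor above 0.004 m).
It fails at once if the screw is turned more than about 12 degrees while the key is not fully home (tip more than 4 mm above the socket's floor) (z of hex_key in the frame of socket_floor above 0.004 m and distance of screw_mark from where it was at the start of the episode above 0.004 m).
It fails at once if a loose part nearby is moved more than 20 mm (distance of any of grease_tin, bearing_c, lining_pad_2 from where it was at the start of the episode above 0.02 m).
It also fails if it takes over 51 s, if anything falls off the work surface, if the arm or the gripper's body presses on something with over 40 N, if the wrist force passes 120 N, or if a joint passes its speed limit or range.

## Working session

There is one attempt and no reset: what is moved stays moved. The work goes in short steps, each a Python script; the robot and the scene stay as the last script left them, time stands still between calls to the robot, and variables do not carry over. Pictures are saved under pics/ and viewed, and the job is handed in when it is done.

```bash
ls; mkdir -p pics; cat > h.py <<'E'
import numpy as np, cv2
from cell import robot, grip, kin, viewer
def save(n,im): cv2.imwrite('pics/'+n+'.png',cv2.cvtColor(im,cv2.COLOR_RGB2BGR))
def w(cam,p):
    c=viewer.camera_info(cam); R=np.array(c['R']);t=np.array(c['t']); return R.T@(np.array(p)-t)
def px(cam,X):
    c=viewer.camera_info(cam); q=np.array(c['camera_matrix'])@(np.array(c['R'])@np.array(X,float)+np.array(c['t'])); return q[:2]/q[2]
def ray(cam,uv,z):
    c=viewer.camera_info(cam); R=np.array(c['R']);t=np.array(c['t']);o=-R.T@t
    d=R.T@np.linalg.inv(np.array(c['camera_matrix']))@np.array([uv[0],uv[1],1.]); return o+d*(z-o[2])/d[2]
E
python3 - <<'E'
from h import *
for c in ['scene','top']:
    save(c+'0',viewer.read_camera(c))
    print(c,-np.array(viewer.camera_info(c)['R']).T@np.array(viewer.camera_info(c)['t']))
    for n in ['hex_key','stand','clamp','socket_mouth','screw_mark','grease_tin','bearing_c','lining_pad_2']:
        for r in viewer.pinpoint(n,c):
            if r['confidence']>0.2:
                X=w(c,r['at']);print(n,X.round(1),px(c,X).round(),round(r['confidence'],2))
s=robot.observe();print(s)
E
```

```text
pics
scene [  76.04512429 -944.74184991  864.68084431]
hex_key [ 453.6 -312.5   -1.1] [302. 330.] 0.94
hex_key [ 446.7 -200.6   -2.3] [276. 298.] 0.85
hex_key [ 556.6 -204.6   13.5] [318. 278.] 0.65
stand [ 558.3 -203.4   -2.1] [318. 282.] 0.67
stand [529.9  81.4  47. ] [255. 207.] 0.62
clamp [557.6  81.8  -1.8] [265. 218.] 0.71
socket_mouth [531.4  75.7  62.5] [256. 203.] 0.76
socket_mouth [497.4 280.4   0. ] [217. 188.] 0.22
screw_mark [ 559.1 -203.1   15.1] [318. 277.] 0.53
screw_mark [547.5  71.   60.2] [262. 203.] 0.5
grease_tin [375.2 -14.9   0.5] [217. 259.] 0.85
bearing_c [ 7.264e+02 -1.533e+02  3.000e-01] [364. 248.] 0.55
lining_pad_2 [500.8 279.7  -2.1] [219. 189.] 0.44
top [ 389.40154655    5.47015356 1430.07898036]
hex_key [ 450.4 -319.9    3. ] [381. 254.] 0.79
hex_key [ 4.425e+02 -2.062e+02 -4.000e-01] [342. 257.] 0.61
hex_key [ 553.3 -208.    13.1] [343. 218.] 0.6
stand [ 555.5 -206.5    1.6] [342. 218.] 0.66
clamp [554.   79.7   1.3] [244. 218.] 0.88
socket_mouth [528.5  73.2  65.7] [245. 224.] 0.56
screw_mark [548.5  69.7  63.7] [246. 217.] 0.68
screw_mark [502.4 277
[... 287 characters left out ...]
s': array([-1.25799497,  0.46750356, -0.01157603,  1.60271209,  0.00601922,
        1.07142997, -0.05628921]), 'joint_velocities': array([-9.41767893e-04, -1.46009002e-03,  2.75876376e-04, -8.14624684e-05,
        9.54181010e-04,  1.03474909e-03, -2.09322763e-04]), 'joint_torque': array([-1.45027901e-03, -5.20395148e+01, -1.37538597e-02, -2.44054967e+01,
       -5.68461756e-02,  1.12165703e-02,  1.43333938e-05]), 'tcp_pos': array([226.47971613, 609.25792763, 214.58503351]), 'tcp_rot': array([ 0.27921252,  1.55263481, -0.27925452]), 'contact_force': array([-0.19885159, -0.48138738,  0.58258874]), 'wrist_torque': array([ 0.01402793,  0.05245927, -0.02354573]), 'grip_width': 0.9975237362460968}
```

```bash
python3 - <<'E'
import cv2,numpy as np
a=cv2.imread('pics/scene0.png');b=cv2.imread('pics/top0.png')
cv2.imwrite('pics/s1.png',cv2.resize(a[150:390,170:430],None,fx=3,fy=2.5*1.0) if 0 else cv2.resize(a[150:370,170:430],None,fx=2.7,fy=2.7,interpolation=cv2.INTER_CUBIC))
cv2.imwrite('pics/t1.png',cv2.resize(b[130:310,150:410],None,fx=3,fy=3,interpolation=cv2.INTER_CUBIC))
E
```

```text
(no output)
```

View pics/s1.png

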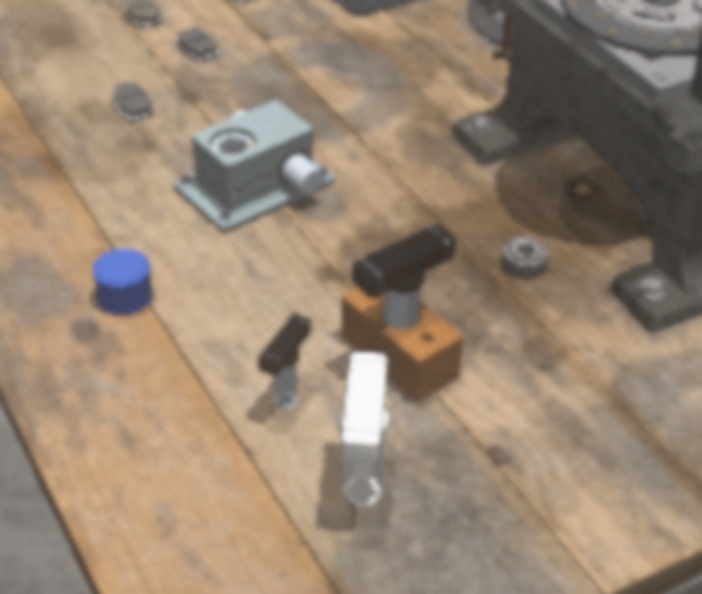

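View pics/t1.png

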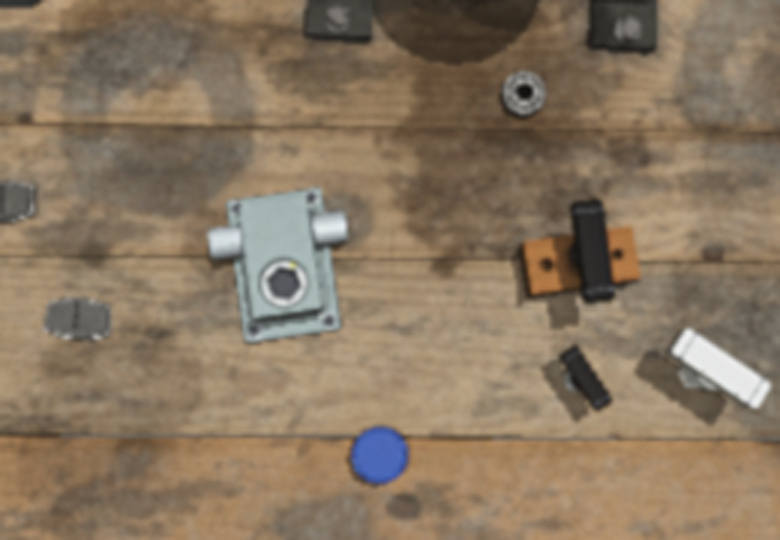

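View pics/top0.png

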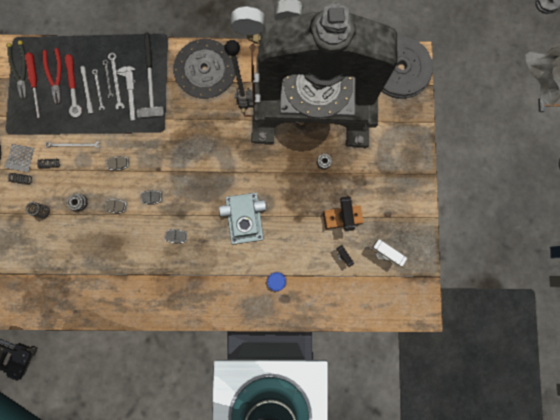

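```bash
python3 - <<'E'
from h import *
out=[]
for c,(u,v),k in [('top',(347,213),12),('scene',(318,245),12),('top',(245,222),12),('scene',(256,203),12)]:
    im=cv2.imread(f'pics/{c}0.png')
    out.append(cv2.resize(im[v-20:v+20,u-26:u+26],None,fx=7,fy=7,interpolation=cv2.INTER_NEAREST))
cv2.imwrite('pics/z.png',np.vstack([np.hstack(out[:2]),np.hstack(out[2:])]))
for c in ['top','scene']:
  viewer.read_camera(c)
  for r in viewer.silhouettes('hex_key',c):
    m=r['mask'];ys,xs=np.nonzero(m);print(c,r['confidence'],m.sum(),xs.mean(),ys.mean(),cv2.minAreaRect(np.c_[xs,ys].astype(np.float32)))
im=cv2.imread('pics/top0.png').astype(int)
s=im.max(2)[185:240,325:370]
m=np.zeros(im.shape[:2],np.uint8);m[190:236,330:368]=(im.max(2)[190:236,330:368]<60)
n,l,st,ce=cv2.connectedComponentsWithStats(m)
for i in range(1,n):
  if st[i,4]>60:
    ys,xs=np.nonzero(l==i);r=cv2.minAreaRect(np.c_[xs,ys].astype(np.float32));print(ce[i],st[i],r)
    pc=cv2.PCACompute2(np.c_[xs,ys].astype(np.float32),None);print(pc)
    for z in (112,124):
      p=ray('top',ce[i],z);q=ray('top',ce[i]+pc[1][0]*10,z);d=q-p;print(z,p,np.degrees(np.arctan2(d[1],d[0])))
E
```

```text
top 0.72 388 346.6881443298969 214.26288659793815 ((346.20001220703125, 214.10003662109375), (33.241310119628906, 13.023645401000977), 82.87498474121094)
top 0.58 184 344.2771739130435 256.375 ((343.4230651855469, 256.8846130371094), (22.46535873413086, 10.261954307556152), 56.30992889404297)
top 0.43 428 339.83878504672896 216.96028037383178 ((342.2200012207031, 216.5399627685547), (18.10193634033203, 37.61808395385742), 81.8698959350586)
scene 0.94 833 318.890756302521 250.3421368547419 ((322.2760314941406, 250.0331268310547), (32.632205963134766, 39.596736907958984), 51.8427734375)
scene 0.89 391 274.9130434782609 282.0946291560102 ((273.1048583984375, 282.15478515625), (17.562807083129883, 34.71014404296875), 10.885526657104492)
scene 0.75 761 304.19316688567676 308.6727989487516 ((304.5, 309.0), (54.0, 17.0), 90.0)
scene 0.32 177 218.42372881355934 187.31638418079095 ((218.5, 187.5), (13.0, 15.0), 90.0)
[346.18820225 213.46348315] [339 197  16  34 356] ((345.3918762207031, 213.3513641357422), (33.37299346923828, 13.480716705322266), 80.53767395019531)
(array([[346.1882 , 213.46349]], dtype=float32), array([[ 0.1103747,  0.99389  ],
       [ 0.99389  , -0.1103747]], dtype=float32), array([[80.59153 ],
       [11.405423]], dtype=float32))
112 [ 554.94523624 -202.1992525   112.        ] -174.38215136275474
124 [ 553.43810024 -200.30859731  124.        ] -174.38215136275468
```

View pics/z.png

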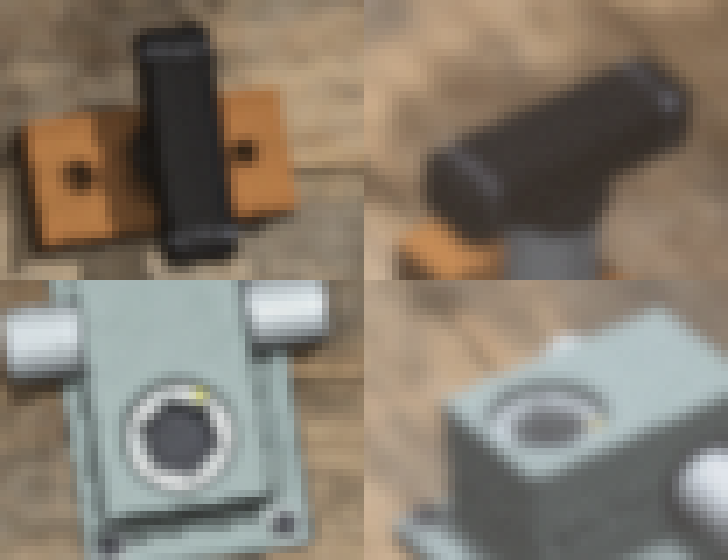

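```bash
cat >> h.py <<'E'
from scipy.spatial.transform import Rotation as Ro
def rv(yaw):
    s,c=np.sin(yaw),np.cos(yaw)
    return Ro.from_matrix(np.array([[0,-s,c],[0,c,s],[-1,0,0]])).as_rotvec()
E
python3 - <<'E'
from h import *
print(ray('top',(347.2,212.6),124))
for c in ['top','scene']:
  print(c,px(c,[555,-205,124]),px(c,[529.5,74.5,62]))
s=robot.observe();print(Ro.from_rotvec(s['tcp_rot']).as_matrix().round(2),s['t'])
for d in (7.6,187.6): print(d,kin.ik([555,-205,200],rv(np.radians(d))),kin.ik([555,-205,93],rv(np.radians(d))))
for d in range(-120,241,30):
  q=kin.ik([529.5,74.5,124],rv(np.radians(d))); print(d,None if q is None else np.round(q,2))
E
```

```text
[ 555.79355621 -203.05692375  124.        ]
top [347.92667082 212.90023716] [244.45615792 223.87617331]
scene [319.09305165 242.73707923] [255.78200994 203.99066834]
[[ 0.    0.35  0.94]
 [ 0.    0.94 -0.35]
 [-1.    0.    0.  ]] 1.1
7.6 [-0.23167115  0.44084048  0.69495983  1.80058631 -0.32685869  1.01793924
  2.29400691] [-0.04157597  0.54588528  0.44572698  1.86530067 -0.31715681  0.80047996
  2.27426661]
187.6 [-0.45141356  0.55954217  1.03924445  1.81248005 -0.5428156   1.08821704
 -0.65236292] [-0.41149942  0.73683167  1.00352342  1.88744187 -0.7641088   0.95975851
 -0.4866029 ]
-120 [-0.66  0.43  0.58  1.99 -0.32  0.81 -0.43]
-90 [-0.61  0.42  0.5   1.99 -0.28  0.8   0.05]
-60 [-0.55  0.41  0.43  1.98 -0.23  0.8   0.54]
-30 [-0.48  0.4   0.34  1.98 -0.19  0.79  1.01]
0 [-0.4   0.39  0.24  1.98 -0.13  0.79  1.49]
30 [-0.31  0.39  0.13  1.97 -0.07  0.79  1.95]
60 [-0.22  0.39  0.02  1.96 -0.01  0.79  2.42]
90 [-0.13  0.4  -0.09  1.96  0.05  0.79  2.9 ]
120 [-1.13  0.83  1.35  2.01 -0.93  1.12 -1.97]
150 [-1.13  0.83  1.35  2.01 -0.93  1.12 -1.45]
180 [-0.77  0.46  0.71  2.   -0.41  0.83 -1.4 ]
210 [-0.69  0.44  0.61  1.99 -0.34  0.81 -0.93]
240 [-0.66  0.43  0.58  1.99 -0.32  0.81 -0.43]
```

```bash
python3 - <<'E'
from h import *
y=np.radians(7.6)
robot.movep([555.3,-204,200],rv(y)); print(robot.observe()['t'])
robot.servo_line([555.3,-204,93],feed=120)
s=robot.observe();print(s['t'],s['tcp_pos'],s['contact_force'])
save('s2',viewer.read_camera('scene'));save('t2',viewer.read_camera('top'))
out=[]
for c,n,(u,v) in [('top','t2',(347,213)),('scene','s2',(318,245))]:
    im=cv2.imread(f'pics/{n}.png');out.append(cv2.resize(im[v-40:v+40,u-40:u+40],None,fx=5,fy=5,interpolation=cv2.INTER_CUBIC))
cv2.imwrite('pics/z2.png',np.hstack(out))
E
```

```text
4.175
5.2167 [ 555.84433978 -204.28930313   93.69374799] [ 0.43678275 -0.08720643  1.19965139]
```

View pics/z2.png

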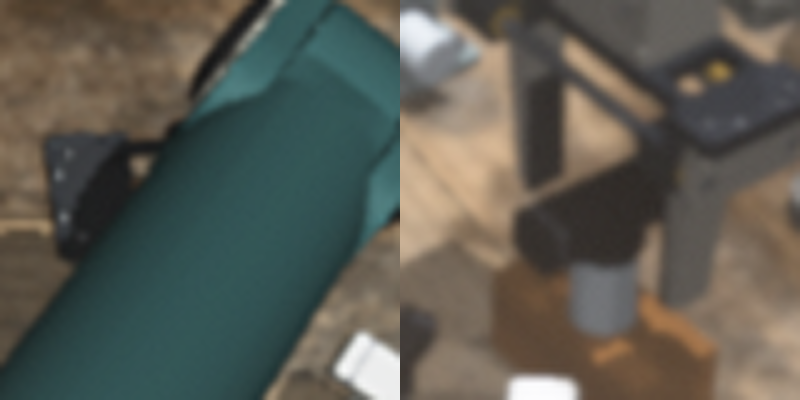

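```bash
python3 - <<'E'
from h import *
y=np.radians(7.6)
grip(0.0,50)
s=robot.observe();print(s['t'],s['tcp_pos'],s['contact_force'],s['grip_width']*92)
robot.servo_line([555.3,-204,185],feed=150)
s=robot.observe();print(s['t'],s['tcp_pos'],s['contact_force'],s['wrist_torque'],s['grip_width']*92)
robot.movep([529.5,74.5,165],rv(y))
s=robot.observe();print(s['t'],s['tcp_pos'],s['contact_force'],s['wrist_torque'],s['grip_width']*92,s['joints'].round(2))
save('s3',viewer.read_camera('scene'))
im=cv2.imread('pics/s3.png');u,v=258,190
cv2.imwrite('pics/z3.png',cv2.resize(im[v-40:v+40,u-50:u+50],None,fx=7,fy=7,interpolation=cv2.INTER_CUBIC))
for n in ['hex_key','socket_mouth']:
  for r in viewer.pinpoint(n,'scene'): X=w('scene',r['at']);print(n,X.round(1),px('scene',X).round(1),r['confidence'])
E
```

```text
6.3167 [ 555.26672627 -203.70638637   92.96405609] [0.52453795 0.23032496 0.36935564] 28.22643690114666
7.0833 [ 554.58078647 -203.50513656  184.04650668] [-0.03051694 -0.32943608 -3.89313581] [0.044532   0.03136446 0.01820553] 27.870677162011532
8.1667 [529.96465855  72.69581344 165.06235924] [ 0.66011789 -1.32852778 -3.23250468] [ 0.00622014  0.00665337 -0.02940329] 27.937768461073198 [-0.74  0.38  0.67  1.97 -0.3   0.89  1.78]
hex_key [ 453.4 -317.1   -3.6] [303.5 332. ] 0.83
hex_key [530.6  74.6  84.2] [255.8 197.1] 0.79
hex_key [ 445.3 -202.1   -1.4] [275.6 298.2] 0.69
socket_mouth [534.5  76.4  63.1] [257.1 202.8] 0.57
```

View pics/z3.png

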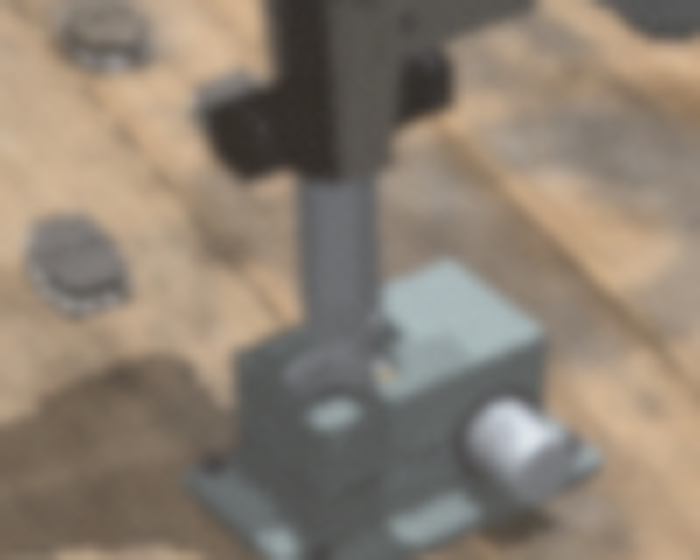

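```bash
cat > fit.py <<'E'
from h import *
from scipy.optimize import least_squares
SS=8
def render(cam,c,yaw,af,lead,u0,v0,W,H):
    def poly(r,z,n,ph):
        a=ph+np.arange(n)*2*np.pi/n
        P=np.c_[c[0]+r*np.cos(a),c[1]+r*np.sin(a),np.full(n,z)]
        q=np.array([px(cam,p) for p in P]); return q
    def ras(q):
        m=np.zeros((H*SS,W*SS),np.uint8)
        pts=((q-[u0,v0]+0.5)*SS-0.5)
        cv2.fillPoly(m,[np.round(pts*16).astype(np.int32)],255,lineType=cv2.LINE_8,shift=4)
        m=cv2.GaussianBlur(m.astype(np.float32)/255,(0,0),0.45*SS)
        return cv2.resize(m,(W,H),interpolation=cv2.INTER_AREA)
    R=af/2/np.cos(np.pi/6)
    hexm=ras(poly(R,62,6,yaw)); lead_=ras(poly((af/2+lead)/np.cos(np.pi/6),62,6,yaw))
    head=ras(poly(20.8,62,48,0)); 
    floor=ras(poly(R,46,6,yaw))
    return hexm,lead_,head,floor
def run(cam,name,c0):
    im=cv2.imread(f'pics/{name}.png').astype(float).mean(2)
    u,v=np.round(px(cam,[*c0,62])).astype(int);r=8
    u0,v0=u-r,v-r;crop=im[v0:v0+2*r+1,u0:u0+2*r+1]
    yy,xx=np.mgrid[-r:r+1,-r:r+1]
    res=[]
    for d in range(0,60,5):
        def cost(p):
            h,l,hd,fl=render(cam,p[:2],np.radians(d),28.5,1.2,u0,v0,2*r+1,2*r+1)
            cc=np.array(p[:2]); 
            wgt=np.clip(hd,0,1)
            A=np.c_[np.ones(h.size),h.ravel(),l.ravel(),(h*fl).ravel(),xx.ravel(),yy.ravel()]
            sel=wgt.ravel()>0.6
            s,_,_,_=np.linalg.lstsq(A[sel],crop.ravel()[sel],rcond=None)
            return ((A[sel]@s-crop.ravel()[sel])**2).mean()**.5
        from scipy.optimize import minimize
        o=minimize(cost,c0,method='Nelder-Mead',options=dict(initial_simplex=[c0,[c0[0]+2,c0[1]],[c0[0],c0[1]+2]],xatol=.05,fatol=.005,maxiter=60))
        print(cam,d,o.x.round(2),round(o.fun,3))
run('top','top0',[528.5,73.5]); run('scene','scene0',[531.,75.5])
E
python3 fit.py
```

```text
top 0 [529.3   75.57] 14.871Traceback (most recent call last):
  File "fit.py", line 38, in <module>
    run('top','top0',[528.5,73.5]); run('scene','scene0',[531.,75.5])
    ~~~^^^^^^^^^^^^^^^^^^^^^^^^^^^
  File "fit.py", line 36, in run
    o=minimize(cost,c0,method='Nelder-Mead',options=dict(initial_simplex=[c0,[c0[0]+2,c0[1]],[c0[0],c0[1]+2]],xatol=.05,fatol=.005,maxiter=60))
    res = _minimize_neldermead(fun, x0, args, callback, bounds=bounds,
                               **options)
    fxr = func(xr)
    fx = function(np.copy(x), *(wrapper_args + args))
  File "fit.py", line 28, in cost
    h,l,hd,fl=render(cam,p[:2],np.radians(d),28.5,1.2,u0,v0,2*r+1,2*r+1)
              ~~~~~~^^^^^^^^^^^^^^^^^^^^^^^^^^^^^^^^^^^^^^^^^^^^^^^^^^^^
  File "fit.py", line 17, in render
    head=ras(poly(20.8,62,48,0));
             ~~~~^^^^^^^^^^^^^^
  File "fit.py", line 8, in poly
    q=np.array([px(cam,p) for p in P]); return q
                ~~^^^^^^^
  File "h.py", line 7, in px
    c=viewer.camera_info(cam); q=np.array(c['camera_matrix'])@(np.array(c['R'])@np.array(X,float)+np.array(c['t'])); return q[:2]/q[2]
ValueError: time passes only in moves, steps and waits
```

```bash
python3 - <<'E'
s=open('h.py').read()
s=s.replace("def save","_c={}\ndef CI(n):\n    if n not in _c: _c[n]=viewer.camera_info(n)\n    return _c[n]\ndef save",1).replace("c=viewer.camera_info(cam)","c=CI(cam)")
open('h.py','w').write(s)
f=open('fit.py').read()
f=f.replace("sel=wgt.ravel()>0.6","sel=SEL")
f=f.replace("    res=[]\n","    col=cv2.imread(f'pics/{name}.png').astype(float)[v0:v0+2*r+1,u0:u0+2*r+1]\n    SEL=(render(cam,c0,0,28.5,1.2,u0,v0,2*r+1,2*r+1)[2].ravel()>0.75)&((col[:,:,2]-col[:,:,0]).ravel()<25)\n",1)
open('fit.py','w').write(f)
E
time python3 fit.py
```

```text
top 0 [529.51  75.28] 14.763
top 5 [529.31  75.34] 13.118
top 10 [529.34  75.47] 10.902
top 15 [529.6   75.42] 9.422
top 20 [529.35  75.39] 8.555
top 25 [529.39  75.28] 9.218
top 30 [529.46  75.34] 11.134
top 35 [529.6   75.23] 13.192
top 40 [529.56  75.26] 15.067
top 45 [529.45  75.13] 16.035
top 50 [529.52  75.35] 16.453
top 55 [529.38  75.51] 16.025
scene 0 [529.78  74.78] 8.92
scene 5 [529.53  74.52] 9.057
scene 10 [529.62  74.44] 8.764
scene 15 [530.23  75.22] 8.664
scene 20 [529.88  74.98] 8.507
scene 25 [529.52  74.65] 8.453
scene 30 [529.78  74.45] 8.287
scene 35 [530.4   74.82] 8.585
scene 40 [529.78  74.17] 8.687
scene 45 [529.64  74.6 ] 8.653
scene 50 [529.89  75.09] 9.027
scene 55 [530.03  75.16] 9.058
real	0m3.423s
user	0m3.937s
sys	0m0.108s
```

```bash
cat >> h.py <<'E'
def press(x,y,z0,z1,yaw,fmax=10,step=1.0,feed=25):
    f0=robot.observe()['contact_force'].copy(); z=z0; tr=[]
    while z>z1:
        z=max(z-step,z1); robot.servo_line([x,y,z],feed=feed)
        s=robot.observe(); d=s['contact_force']-f0; tr.append((round(z,1),s['tcp_pos'].round(2).tolist(),d.round(1).tolist()))
        if np.linalg.norm(d)>fmax: break
    return z,tr,s
E
python3 - <<'E'
from h import *
y=np.radians(-10)
robot.movep([529.0,74.6,151],rv(y)); robot.hold(0.2)
s=robot.observe();print(s['t'],s['tcp_pos'],s['contact_force'],s['joints'].round(2))
save('s4',viewer.read_camera('scene'))
im=cv2.imread('pics/s4.png');u,v=258,190
cv2.imwrite('pics/z4.png',cv2.resize(im[v-40:v+40,u-50:u+50],None,fx=7,fy=7,interpolation=cv2.INTER_CUBIC))
print(px('scene',[529.7,74.8,73]))
E
```

```text
8.8667 [529.43976215  74.38087844 151.49142694] [ 0.64428427  0.2034617  -3.82149615] [-0.78  0.41  0.72  1.98 -0.35  0.88  1.53]
[255.64337352 200.55629176]
```

View pics/z4.png

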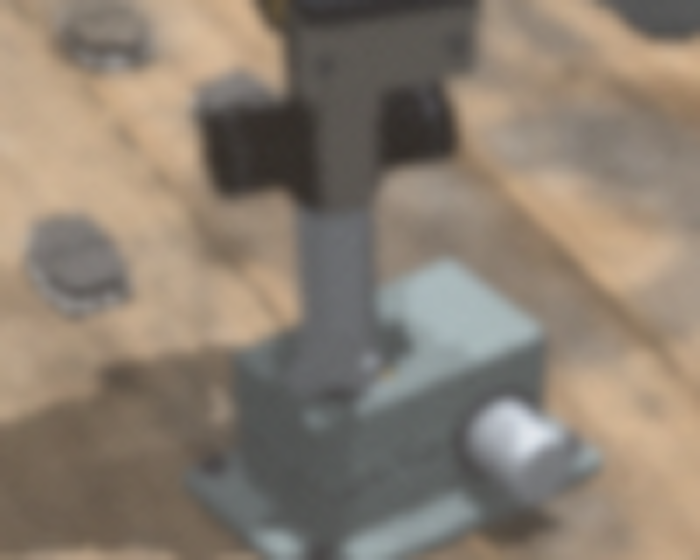

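The key is upright in the grip and its tip is centred over the bore (crop x≈337, scene px ≈255.6, as predicted). I'll press lightly now.

```bash
python3 - <<'E'
from h import *
z,tr,s=press(529.0,74.6,151,124,0,fmax=9)
for r in tr: print(r)
print(s['t'],s['wrist_torque'])
E
```

```text
(150.0, [528.99, 74.61, 150.05], [-0.7, -0.9, 0.4])
(149.0, [528.93, 74.62, 148.91], [-0.2, -1.3, 0.2])
(148.0, [528.95, 74.61, 147.93], [-0.3, -0.8, 0.2])
(147.0, [528.94, 74.62, 146.92], [0.1, -0.5, 0.6])
(146.0, [528.96, 74.59, 145.93], [-0.1, -0.3, 0.2])
(145.0, [528.95, 74.61, 144.93], [-0.1, -0.8, 1.2])
(144.0, [528.94, 74.6, 143.92], [0.0, -0.7, 0.4])
(143.0, [528.91, 74.59, 142.92], [-0.4, 0.1, 0.4])
(142.0, [528.95, 74.59, 141.94], [0.0, -0.9, 0.2])
(141.0, [528.92, 74.58, 140.91], [-0.1, -0.3, 0.7])
(140.0, [528.97, 74.57, 139.94], [-0.5, -0.4, 0.9])
(139.0, [529.03, 74.78, 139.0], [-0.9, 0.7, 1.0])
(138.0, [529.07, 75.01, 138.11], [-1.1, 1.2, 3.1])
(137.0, [528.91, 75.23, 136.83], [0.1, 2.1, 0.5])
(136.0, [528.84, 75.08, 135.86], [-0.5, 3.5, 0.7])
(135.0, [528.86, 74.98, 134.92], [-0.7, 3.9, 2.0])
(134.0, [528.92, 74.92, 133.96], [-0.9, 4.5, 2.7])
(133.0, [528.94, 74.93, 132.97], [-1.7, 4.9, 3.0])
(132.0, [528.93, 74.93, 131.98], [-1.6, 4.0, 2.6])
(131.0, [528.91, 74.96, 130.98], [-1.0, 4.0, 1.5])
(130.0, [528.91, 74.97, 129.97], [-1.2, 5.5, 2.5])
(129.0, [528.9, 74.94, 128.96], [-0.2, 4.0, 3.4])
(128.0, [528.89, 74.99, 128.0], [-1.2, 4.5, 3.6])
(127.0, [528.9, 74.98, 126.99], [-2.1, 4.7, 3.4])
(126.0, [528.93, 75.01, 126.01], [-1.3, 4.8, 3.2])
(125.0, [528.91, 75.02, 125.0], [-1.4, 4.3, 3.1])
(124.0, [528.91, 75.02, 124.0], [-2.2, 4.7, 3.5])
15.6667 [1.57864668 0.29532069 0.04001661]
```

The key slid in at the first try, as the socket image fit predicted (vertices at about 20°). Next I'll bottom it out gently.

```bash
python3 - <<'E'
from h import *
z,tr,s=press(529.0,75.2,124,120,0,fmax=12,step=0.5)
for r in tr: print(r)
print(s['t'],s['wrist_torque'],s['contact_force'])
robot.hold(0.3)
save('s5',viewer.read_camera('scene'))
im=cv2.imread('pics/s5.png');u,v=258,190
cv2.imwrite('pics/z5.png',cv2.resize(im[v-40:v+40,u-50:u+50],None,fx=7,fy=7,interpolation=cv2.INTER_CUBIC))
E
```

```text
(123.5, [529.15, 75.12, 123.89], [-1.3, -0.6, 5.2])
(123.0, [529.48, 75.06, 123.8], [-1.8, -0.8, 8.8])
(122.5, [529.81, 75.04, 123.75], [-2.6, -2.5, 12.4])
16.4167 [ 1.10732454  1.01448955 -0.00577248] [-4.44498408  2.82809334 11.74635057]
```

View pics/z5.png

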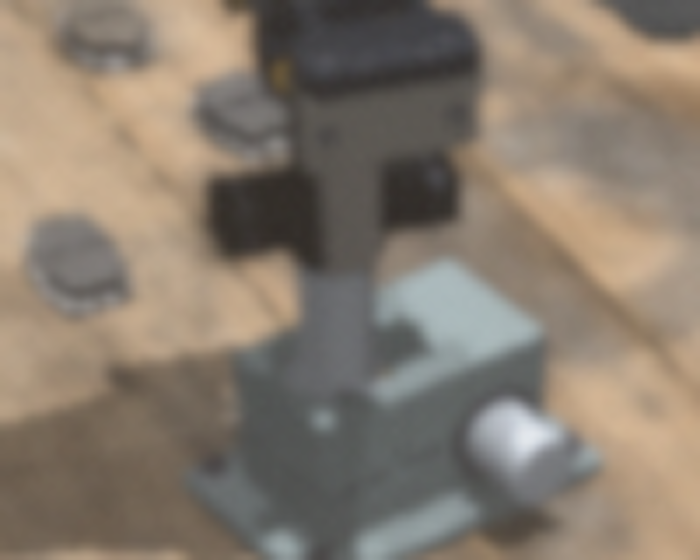

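```bash
cat > turn.py <<'E'
from h import *
import sys
d0,d1,st,mx,tmax=map(float,sys.argv[1:6])
s=robot.observe();t0=s['t'];m0=s['wrist_torque'].copy();d=d0
while d>d1:
    d-=st
    robot.servo_line([529.2,75.1,123.2],feed=40,rotation=rv(np.radians(d)))
    s=robot.observe();m=Ro.from_rotvec(s['tcp_rot']).as_matrix();a=np.degrees(np.arctan2(m[1,2],m[0,2]))
    print(round(s['t'],2),d,round(a,2),s['tcp_pos'].round(2),s['contact_force'].round(1),s['wrist_torque'].round(2),round(s['joints'][6],2),round(s['joint_torque'][6],2))
    if abs(s['wrist_torque'][2]-m0[2])>mx or s['t']-t0>tmax: break
E
python3 turn.py -10 -22 4 1.2 6
```

```text
17.02 -14.0 -14.0 [529.91  75.42 123.85] [-2.5  4.3  6. ] [ 1.43  0.48 -0.01] 1.5 -0.09
17.27 -18.0 -17.98 [529.76  75.55 123.84] [-2.4  5.1  6.5] [1.44 0.6  0.02] 1.44 -0.12
17.52 -22.0 -21.99 [529.76  75.44 123.86] [-1.8  5.4  5.9] [1.42 0.56 0.08] 1.38 -0.13
```

```bash
python3 turn.py -22 -62 4 0.9 6
```

```text
17.77 -26.0 -25.98 [529.82  75.4  123.88] [-2.1  5.6  6.7] [1.41 0.58 0.13] 1.33 -0.13
18.02 -30.0 -29.99 [529.78  75.3  123.86] [-2.   4.4  6. ] [1.37 0.58 0.09] 1.27 -0.13
18.27 -34.0 -33.99 [529.79  75.23 123.89] [-2.5  5.3  6.1] [1.19 0.57 0.07] 1.21 -0.13
18.52 -38.0 -37.99 [529.77  75.13 123.89] [-2.   4.4  6.2] [1.24 0.59 0.05] 1.15 -0.13
18.77 -42.0 -41.99 [529.79  75.05 123.91] [-2.   3.8  7.3] [1.17 0.61 0.11] 1.09 -0.13
19.02 -46.0 -45.99 [529.77  74.96 123.9 ] [-2.7  3.6  7.1] [1.08 0.6  0.08] 1.04 -0.13
19.27 -50.0 -49.99 [529.75  74.86 123.93] [-2.5  4.2  7. ] [0.98 0.7  0.07] 0.98 -0.13
19.52 -54.0 -54.0 [529.71  74.74 123.91] [-2.2  2.9  6.9] [0.88 0.69 0.05] 0.92 -0.12
19.77 -58.0 -58.0 [529.66  74.65 123.92] [-2.9  3.9  7.2] [0.88 0.73 0.07] 0.86 -0.11
20.02 -62.0 -62.01 [529.6   74.56 123.92] [-2.7  4.   7.5] [0.8  0.8  0.05] 0.81 -0.1
```

```bash
python3 - <<'E'
from h import *
s=robot.observe();print(s['t'],s['grip_width']*92,s['wrist_torque'],s['joint_torque'].round(2))
save('s6',viewer.read_camera('scene'));save('t6',viewer.read_camera('top'))
im=cv2.imread('pics/s6.png');u,v=258,190
a=cv2.resize(im[v-40:v+40,u-40:u+40],None,fx=5,fy=5,interpolation=cv2.INTER_CUBIC)
im=cv2.imread('pics/t6.png');u,v=245,222
b=cv2.resize(im[v-40:v+40,u-40:u+40],None,fx=5,fy=5,interpolation=cv2.INTER_CUBIC)
cv2.imwrite('pics/z6.png',np.hstack([a,b]))
E
```

```text
20.0167 28.019800872910757 [0.8027656  0.7959839  0.04984346] [  1.98 -34.88  11.26 -16.97   0.55  -1.25  -0.1 ]
```

View pics/z6.png

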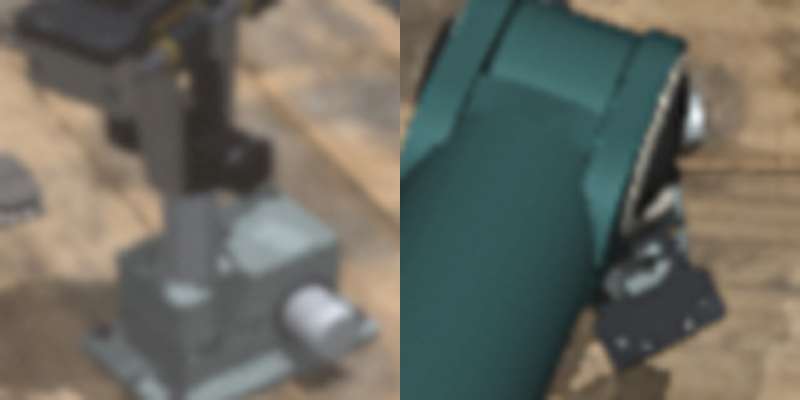

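The handle has turned with the jaws and the width is unchanged at 28.0 mm, so the key is not slipping. I'll keep turning until it reaches the stop.

```bash
python3 turn.py -62 -90 2 0.8 6
```

```text
20.37 -64.0 -63.98 [529.56  74.58 123.92] [-2.7  4.6  6.9] [0.83 0.83 0.19] 0.78 -0.16
20.62 -66.0 -65.98 [529.48  74.55 123.92] [-2.   3.7  7.7] [0.84 0.89 0.15] 0.75 -0.16
20.87 -68.0 -67.98 [529.47  74.53 123.93] [-3.   4.2  8.4] [0.75 0.94 0.13] 0.72 -0.16
21.12 -70.0 -69.98 [529.43  74.49 123.93] [-2.5  2.5  8.3] [0.8  0.9  0.11] 0.69 -0.16
21.37 -72.0 -71.98 [529.39  74.51 123.93] [-3.6  2.9  8.5] [0.79 0.91 0.13] 0.66 -0.16
21.62 -74.0 -73.98 [529.31  74.49 123.93] [-3.2  3.4  8.1] [0.71 0.98 0.11] 0.64 -0.16
21.87 -76.0 -75.98 [529.27  74.46 123.92] [-3.9  2.9  9.1] [0.76 1.01 0.16] 0.61 -0.17
22.12 -78.0 -77.98 [529.22  74.45 123.91] [-4.4  3.6  9.3] [0.74 1.09 0.17] 0.58 -0.17
22.37 -80.0 -79.99 [529.2   74.43 123.92] [-3.1  3.4  8.7] [0.74 1.07 0.09] 0.55 -0.17
22.62 -82.0 -81.98 [529.13  74.43 123.91] [-4.9  3.7  8.9] [0.75 1.11 0.13] 0.52 -0.17
22.87 -84.0 -83.94 [529.11  74.48 123.89] [-3.6  3.6  8.5] [0.77 1.14 0.29] 0.49 -0.37
23.12 -86.0 -85.85 [529.11  74.49 123.92] [-4.   2.2  9.1] [0.65 1.18 0.72] 0.47 -0.72
23.37 -88.0 -87.79 [529.09  74.43 123.89] [-4.2  3.5  9.4] [0.59 1.19 0.99] 0.44 -1.05
```

```bash
python3 - <<'E'
from h import *
robot.hold(0.2)
s=robot.observe();print(s['t'],s['wrist_torque'].round(2),s['grip_width']*92)
r=rv(np.radians(-84.5))
robot.servo_line([529.3,74.7,123.8],feed=40,rotation=r);robot.hold(0.2)
s=robot.observe();print(s['t'],s['tcp_pos'],s['wrist_torque'].round(2),s['contact_force'])
grip(0.6); s=robot.observe();print(s['t'],s['grip_width'],s['contact_force'])
save('s7',viewer.read_camera('scene'))
robot.servo_line([529.3,74.7,215],feed=100)
s=robot.observe();print(s['t'],s['tcp_pos'],s['contact_force'],s['wrist_torque'])
save('s8',viewer.read_camera('scene'))
o=[]
for n in('s7','s8'):
    im=cv2.imread(f'pics/{n}.png');u,v=258,190;o.append(cv2.resize(im[v-40:v+40,u-40:u+40],None,fx=5,fy=5,interpolation=cv2.INTER_CUBIC))
cv2.imwrite('pics/z8.png',np.hstack(o))
E
```

```text
23.5667 [0.62 1.18 1.04] 28.151071556851214
24.0167 [529.08512105  74.18990294 124.01557037] [0.58 1.01 0.23] [-3.32613367  2.53298864  6.13433496]
24.5917 0.6028048167863914 [ 0.63476301  0.11336302 -0.41188846]
25.7 [528.84091952  74.81228327 214.4599641 ] [-0.95557252 -0.32413095 -0.08348764] [-0.09210241 -0.00334048  0.00490769]
```

View pics/z8.png

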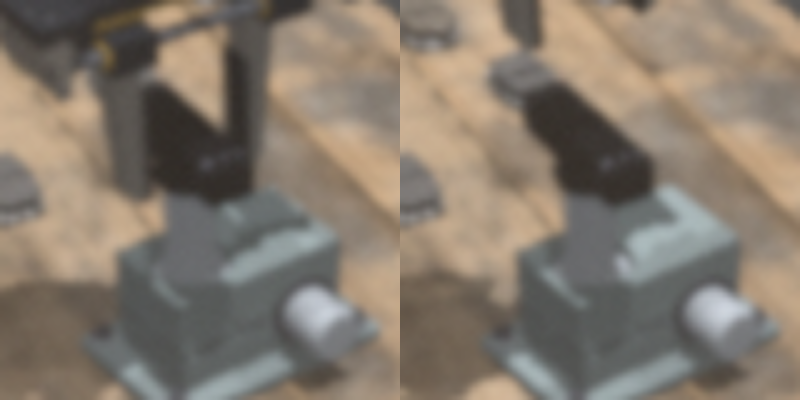

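```bash
python3 - <<'E'
from h import *
robot.movep([400,350,260],rv(np.radians(-40)))
for c in ('top','scene'):
    save(c+'9',viewer.read_camera(c))
    for n in ['hex_key','socket_mouth','screw_mark','grease_tin','bearing_c','lining_pad_2']:
        for r in viewer.pinpoint(n,c):
            if r['confidence']>.35: print(c,n,w(c,r['at']).round(1),round(r['confidence'],2))
print(robot.observe()['t'])
o=[]
for c,(u,v) in [('top',(245,220)),('scene',(258,190))]:
    im=cv2.imread(f'pics/{c}9.png');o.append(cv2.resize(im[v-40:v+40,u-40:u+40],None,fx=5,fy=5,interpolation=cv2.INTER_CUBIC))
cv2.imwrite('pics/z9.png',np.hstack(o))
E
```

```text
top hex_key [ 448.5 -321.4    4.7] 0.73
top hex_key [ 557.  -206.     2.5] 0.73
top hex_key [529.7  72.1  48.7] 0.65
top hex_key [ 443.7 -202.6   -1.5] 0.64
top socket_mouth [531.1  74.7  64.6] 0.95
top grease_tin [373.8 -17.2   2. ] 0.55
top bearing_c [ 722.2 -155.3    0. ] 0.74
top lining_pad_2 [502.1 278.   -2.2] 0.82
scene hex_key [531.7  76.   47.7] 0.85
scene hex_key [ 444.7 -199.7    1.7] 0.79
scene hex_key [ 453.7 -315.3    4.4] 0.78
scene hex_key [ 723.5 -152.3    0.9] 0.53
scene socket_mouth [533.4  74.8  63.5] 0.58
scene screw_mark [530.   59.3  62.4] 0.38
scene grease_tin [379.  -13.1   0.4] 0.73
scene bearing_c [ 723.7 -152.4   -3.6] 0.76
scene bearing_c [528.2  61.6  63.3] 0.55
scene lining_pad_2 [4.997e+02 2.749e+02 3.000e-01] 0.76
scene lining_pad_2 [558.8  78.5  -2.9] 0.51
27.625
```

View pics/z9.png

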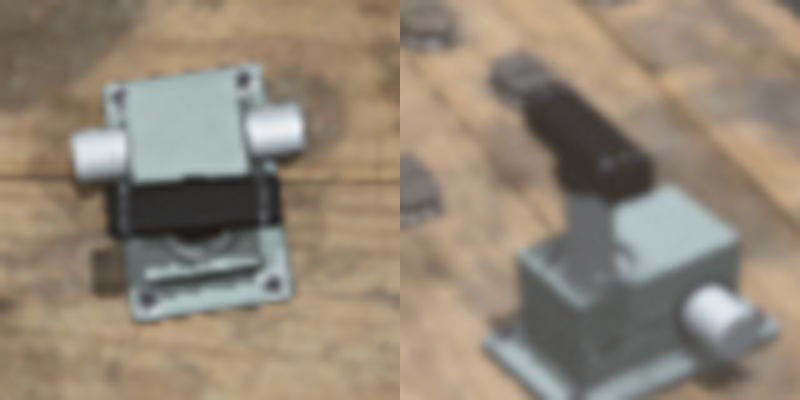

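```bash
python3 - <<'E'
from h import *
robot.job_done(); print(robot.observe()['t'])
E
```

```text
the job is handed in; nothing more can be done
the job is handed in; nothing more can be done
```

The key is standing fully seated in the tightened screw and the job is handed in, with the clock last read at 27.6 s of the 51 s allowed. The hand-in reports no verdict.

**What I did**
- **Choosing the key:** I took the larger black key from the stand, at top px (347, 213). The look-alikes were the small black key at (344, 255) and the white one at (390, 252).
- **Seating:** I fitted the socket's flats and centre in the first top picture. The key went in at the first press and bottomed at the expected height. The force change I read was under about 7 N on the way in and about 13 N on the floor, against the 45 N limit.
- **Tightening:** I turned the key clockwise about 74° in all, including the free play. The wrist torque stayed near 0.1 N m until about -84°, then climbed to about 1.0 N m at the stop. I eased off, released and withdrew.

**Last checks**
- **Key position:** both cameras show it upright in the screw. They put its tip at z of about 48 mm (floor at 46 mm) and within about 3 mm of the axis, inside the networks' 4 mm error.
- **Screw mark:** the paint dot moved about 74° round the axis, which fits a full turn to the stop. That comes from one low-confidence scene reading (0.38); the top camera could not see the dot.
- **Loose parts:** all three are within about 5 mm of where they started, which is about the measuring error.
- **Disagreements:** the running torque read 0.05–0.2 N m, below the stated 0.25 N m. The jaw width stayed at 28.0 mm and the handle turned with the jaws, so I ruled out slipping. The two cameras also differ by about 2–4 mm throughout.

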